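# Peel the top instrument tray off a stuck stack and hold it out

### The arm

A 6-joint arm with a two-finger parallel gripper is mounted at the origin on a cart in front of the work surface, level with it; the furniture and walls round the work are solid. World frame = base frame: x ahead of the robot, y to its left, z up, the work surface at z = 0. Lengths are in m, angles in degrees, forces in N, time in s.
With the tool pointing down it reaches from about 0.35 to 0.875 m from the base axis. Payload 4.2 kg.
Tool frame: the origin (TCP) lies midway between the tips of the shut fingers; the grasp point (between the pads) lies 19 mm behind it; z points along the fingers, x is the direction in which the jaws open and shut, and the axes are right-handed (so a half turn about z gives the same grasp; the last joint's range is limited). The gripper opens to 87 mm and grips with 3 to 60 N. Pads are 19 mm wide; open, the fingers measure 117 mm over their backs; the gripper's body (75 mm by 190 mm) begins 51 mm behind the grasp point.
Start: joints at [-50.73, 22.042, 0.453, 0, -68.411, -14.817], TCP at [0.259, -0.569, 0.195] pointing down, gripper open.
Joint ranges: [-179.83, 179.83], [-69.29, 118.12], [-61.27, 80.66], [-181.25, 117.63], [-171.15, -9.14], [-177.46, 177.46]. Speed limits (degrees/s): [159.86, 159.86, 180, 180, 180, 180].

### API

Orientations are given as a 3x3 rotation matrix whose columns are the frame's x, y, z axes.
In Python, from workcell import env gives the robot as it stands.
- The arm moves only by the tool jog_arm, never from a script. Its argument "steps" is a list of rows, each a list of 3 entries, a list of its own where there are three numbers: the turn, a rotation vector about the world's x, y, z in rad, then the shift along the world's x, y, z in mm, then the opening, from -1 (shut) to 1 (fully open). In form: [[[wx, wy, wz], [dx, dy, dz], grip], ...]. A call has 1 to 20 rows; each row shifts and turns the commanded pose from where the row before left it; what a row does not reach is not made up. A row lasts 1/10 s, in which the tool goes at most 50 mm and 8.59 degrees, less where a joint would pass 70% of its speed; a pose out of reach is approached as far as the arm can. A call with a gripper value outside its range is refused whole. The fingers move at their own pace and stop on an object; the grip force is fixed at half the most. Time passes only in rows, so rows that do not move let the fingers close. It gives the time, the measured TCP pose, the force and the opening at its end, in the units of the state.
- env.state(): the state, without advancing time (a new reading comes with each control period).
- env.get_image(name): name is "scene" or "top"; returns a dict with "pixels" (420x560x3 uint8, blue, green, red), "range_z" (420x560 float32, m along the optical axis (not along the pixel's ray), 0 where there is no reading), "intrinsics" (3x3 intrinsics, pixels), "origin" and "attitude" of the camera in the world. Camera axes: x right, y down, z forward; pixel columns grow to the right and rows downward; lengths in m; the calibration is good to about 2 mm. A picture is of the moment at which its call begins.
- env.sign_off(): hands the job in, once; it reports no verdict.
Trained networks look in a picture, given as the dict that the camera call returned (one of the last four; its "shot" number tells which), for a name from the list of things; names that differ only in an ending like _2 or _b are one class to them, and where a whole thing is asked for, a point or a joint stands for the part that bears it (a point fixed in the world has none). Each returns a list of dicts, best first, with "p" (0 to 1); they miss things now and then, are a little off and sometimes report something else, mostly with a low value. They report only what shows in the picture. A call takes as long as a camera call.
- env.spot_in(picture, query): "position" ([column, row] in pixels, amid what is visible of it).
- env.spot_point(picture, query): "position" ([column, row] in pixels: a listed point, or the origin of a listed thing).
The state is a dict: "time": time; "qpos": joint angles; "dq": joint speeds; "effort": joint torques, N m; "eef_pos": TCP position; "tool_rot": TCP orientation; "contact_force": force on the tool from outside, world axes, zero at the start; "ft_torque": the same for the moment, N m; "grip_width": opening from 0.0 (shut) to 1.0 (fully open).
Only numpy, scipy, OpenCV 4.12 (cv2) and the standard library are available. Lean on these libraries where they do the work, as an engineer would, in place of code of your own. Each camera call takes 0.05 s, during which the arm holds its last target.

### The job

The nested steel trays are stuck together by rubber catches: take the top tray by its blue corner tab and peel it off by raising that corner first, so that the opposite corner comes away last and the rest of the stack stays where it is. Then hold the tray level, right way up, about 15 cm above the worktop and centred over the round green mat, and finish while still holding it there. Leave the other things on the worktop alone.

Things in the scene. Friction and masses are not known exactly. Their poses are not given: they have to be found in the camera images.
- top_tray: top steel tray of the nested stack, 120 x 90 mm over the rim, 24 mm deep, about 0.09 kg, with an upright blue tab on one corner. Origin: centre of its underside, 24 mm above the worktop at the start; x along the 120 mm side, y along the 90 mm side, z up. Its rolled rim, 8 mm wide, spans 16 to 24 mm above the origin (top 48 mm above the worktop) and rests on the rim below
- tab (a point): where to grip the blue tab: an upright fin on the tray's (-x, -y) corner, along the tray's diagonal (fingers close across it), 10 mm thick, 28 mm long, its top 30 mm above the rim (78 mm above the worktop). This point is its middle in length and thickness, 16 mm above the top of the rim; in the tray's frame (-59.2, -44.4, 40) mm
- far_corner (a point): underside of the tray's rim at the (+x, +y) corner, opposite the tab; in the tray's frame (52.8, 39.6, 16) mm. Turned up about this corner by some 15 degrees, the tray comes easily out of both catches (1 to 2 N at the tab); pulled straight up, it takes about 6 N and tips the stack below
- tray_stack: the rest of the stack: three nested steel trays, without tab, which stay together; loose, 120 x 90 mm, rims 16 to 40 mm above the worktop, about 0.57 kg. Origin: centre of its underside, right below the top tray's, axes parallel at the start. Two sprung black rubber catches, 60 mm high, at (30, 52) and (30, -52) mm, overlap the top tray's rim by 1 mm and let go once it is 4 mm up there
- mat: round green mat, 100 mm across, 3 mm thick, fixed on the worktop. Origin: centre of its underside. It lies to the left or right of the stack
- forceps: steel forceps lying flat near the worktop's front edge, 110 mm long, 8 mm high; bystander. Origin: centre of its underside
- bottle_4: brown bottle with blue cap, 48 mm across, 88 mm high; bystander behind the work. Origin: centre of its underside
- slide_box0: small white box, 35 x 85 x 32 mm; bystander on the right. Origin: centre of its underside
- sample_tube8: sample tube with purple cap lying on its side, 75 mm long, 16 mm high; bystander on the right. Origin: centre of its underside
- pot_1: flat round white pot, 90 mm across, 32 mm high; bystander on the right. Origin: centre of its underside
- cotton_buds_1: clear round tub of cotton buds, 77 mm across, 80 mm high; bystander behind the work. Origin: centre of its underside

How it is judged (in metres and radians):
On the way:
1. the tab corner is raised at least 12 mm off the stack while the opposite corner is still down (less than 6 mm up) (z of tab in the frame of tray_stack above 0.076 m and z of far_corner in the frame of tray_stack below 0.046 m), for 0.1 s.
At the end, for the whole second after the job is handed in: The fingers hold the top tray still, its underside's centre 10 to 20 cm above the worktop and within 3 cm (horizontally) of the mat's centre, tilted less than 12 degrees, right way up; the rest of the stack stands within 2 cm of where it was, flat on the worktop, not touching the tray (height (world z) of top_tray between 0.1 and 0.2 m and horizontal distance between top_tray and mat below 0.03 m and angle between top_tray's own z axis and vertical below 0.21 rad and linear speed of top_tray below 0.03 m/s and contact force between the fingers and top_tray above 1 N and contact force between top_tray and tray_stack below 0.05 N and angle between tray_stack's own z axis and vertical below 0.05 rad and distance of tray_stack from where it was at the start of the episode below 0.02 m); the arm keeps its last pose, push and grip.
It fails at once if the rest of the stack is shoved more than 2 cm, lifted more than 1 cm or tipped more than about 3.5 degrees (distance of tray_stack from where it was at the start of the episode above 0.02 m or angle between tray_stack's own z axis and vertical above 0.06 rad or height (world z) of tray_stack above 0.01 m).
It fails at once if a bystander is moved more than 3 cm (distance of any of forceps, bottle_4, slide_box0, sample_tube8, pot_1, cotton_buds_1 from where it was at the start of the episode above 0.03 m).
It also fails if it takes over 48 s, if anything falls off the work surface, if the arm or the gripper's body presses on something with over 40 N, if the wrist force passes 120 N, or if a joint passes its speed limit or range.

## Working session

There is one attempt and no reset: what is moved stays moved. The work goes in short steps, Python scripts to look and compute and a tool call to move; the robot and the scene stay as the last step left them, time stands still between calls to the robot, and variables do not carry over. Pictures are saved under pics/ and viewed, and the job is handed in when it is done.

Besides the shell and the picture viewer there is one more tool, called after "Emit:" as a command line: name --argument value ..., lists and objects as JSON in quotes. jog_arm: Moves the arm, as the interface text tells. Its arguments: {"type":"object","properties":{"steps":{"type":"array","items":{"type":"array"}}},"required":["steps"]}

```bash
ls; mkdir -p pics
cat > h.py <<'E'
import numpy as np, cv2
from workcell import env
def w(im,uv,z=None):
    K=np.array(im["intrinsics"]);R=np.array(im["attitude"]);o=np.array(im["origin"])
    u,v=uv; d=R@np.linalg.solve(K,[u,v,1.0])
    if z is None: 
        return o+d*im["range_z"][int(round(v)),int(round(u))]
    return o+d*(z-o[2])/d[2]
def cloud(im):
    K=np.array(im["intrinsics"]);R=np.array(im["attitude"]);o=np.array(im["origin"])
    v,u=np.mgrid[:420,:560]; p=np.stack([u,v,np.ones_like(u)],-1)@np.linalg.inv(K).T
    return (p*im["range_z"][...,None])@R.T+o
E
python3 - <<'E'
from h import *
np.set_printoptions(precision=4,suppress=True)
for n in ("scene","top"):
    im=env.get_image(n); cv2.imwrite(f"pics/{n}0.png",im["pixels"]); np.savez(f"{n}0.npz",**{k:im[k] for k in("pixels","range_z","intrinsics","origin","attitude")})
    print(n,im["origin"],np.array(im["attitude"]).tolist())
    for q in ("tab","far_corner","top_tray","mat"):
        for r in env.spot_point(im,q)[:2]: print(q,r,w(im,r["position"],{"tab":.064,"far_corner":.04,"top_tray":.024,"mat":0}[q]))
print(env.state())
E
```

```text
pics
scene [-0.493  -0.6184  0.7853] [[0.5388435427614697, -0.41748887774978455, 0.7316766180352449], [-0.8423571782522384, -0.2576929898569065, 0.4733167092186105], [-0.00905652644200685, -0.8713767038048663, -0.49053095661229323]]
tab {'position': [272.6, 219.1], 'p': 0.76} [0.5321 0.0588 0.064 ]
far_corner {'position': [238.7, 211.4], 'p': 0.97} [0.5515 0.1893 0.04  ]
top_tray {'position': [250.8, 228.9], 'p': 0.86} [0.5113 0.1188 0.024 ]
top_tray {'position': [257.1, 203.3], 'p': 0.64} [0.644  0.1885 0.024 ]
mat {'position': [211.0, 219.3], 'p': 0.85} [0.5253 0.2748 0.    ]
top [0.4622 0.0772 1.3402] [[-0.016501067708828886, -0.997465203193876, 0.06921620606381218], [-0.9998102785521933, 0.017177180220217643, 0.009184300793635643], [-0.010349959703035268, -0.06905152349573204, -0.9975594044652497]]
tab {'position': [296.0, 217.7], 'p': 0.78} [0.5083 0.0535 0.064 ]
far_corner {'position': [242.8, 205.1], 'p': 0.7} [0.5447 0.1926 0.04  ]
top_tray {'position': [266.6, 211.8], 'p': 0.86} [0.5267 0.1308 0.024 ]
mat {'position': [204.4, 210.9], 'p': 0.63} [0.5332 0.3007 0.    ]
{'time': 0.5, 'qpos': array([-50.7305,  22.0428,   0.4498,  -0.0016, -68.4118, -14.8177]), 'dq': array([ 0.0022, -0.1128,  0.0857, -0.0488,  0.0664, -0.027 ]), 'effort': array([ -0.0001, -39.0072,  18.7448,   4.2208,   0.015 ,  -0.    ]), 'eef_pos': array([ 0.2587, -0.5689,  0.195 ]), 'tool_rot': array([[-0.4139,  0.9103, -0.    ],
       [ 0.9103,  0.4139,  0.0001],
       [ 0.0001,  0.    , -1.    ]]), 'contact_force': array([ 0.436 , -0.161 , -0.1856]), 'ft_torque': array([-0.0545,  0.0001, -0.0143]), 'grip_width': 0.9973881567661933}
```

Run:
```python
import cv2
a=cv2.imread("pics/scene0.png"); b=cv2.imread("pics/top0.png")
cv2.imwrite("pics/sceneA.png",cv2.resize(a[150:300,130:330],None,fx=4,fy=4,interpolation=2))
cv2.imwrite("pics/topA.png",cv2.resize(b[150:290,170:357],None,fx=4,fy=4,interpolation=2))
```

```text
(no output)
```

View pics/top0.png

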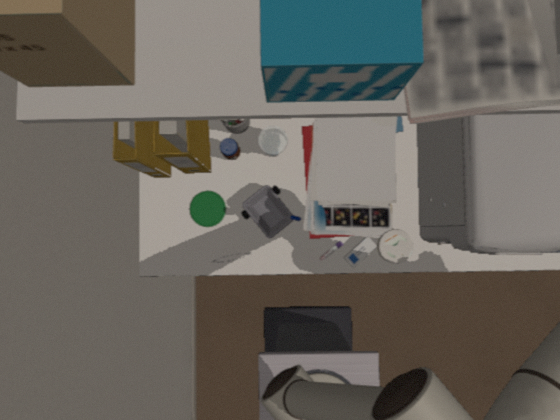

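```bash
sleep 1
```

```text
(no output)
```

View pics/topA.png

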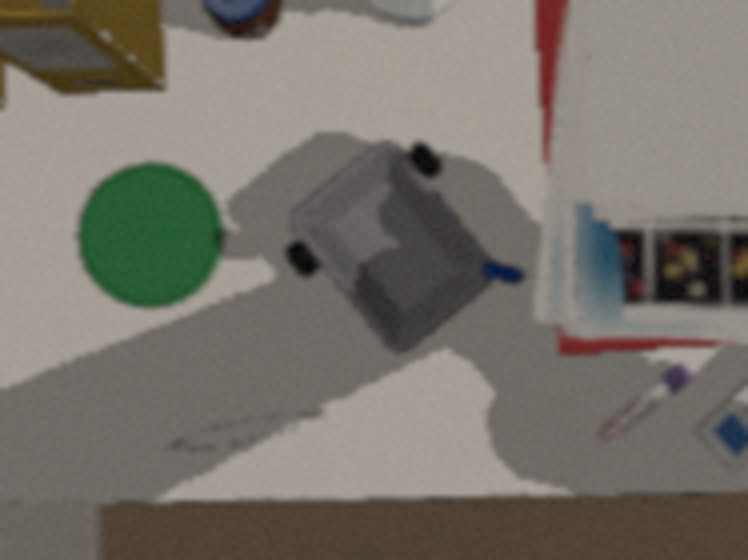

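View pics/sceneA.png

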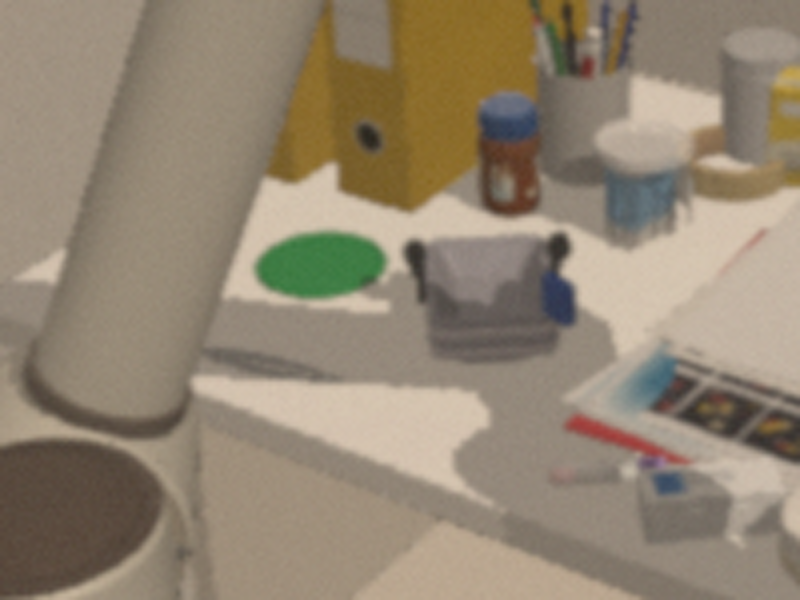

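View pics/scene0.png

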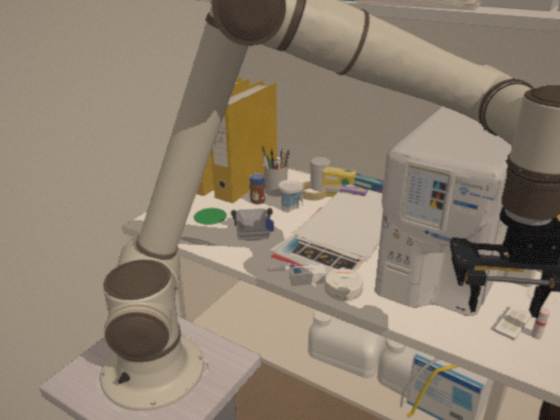

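Run:
```python
from h import *
np.set_printoptions(precision=4,suppress=True)
for n in("top","scene"):
    im=dict(np.load(n+"0.npz")); P=cloud(im); c=im["pixels"].astype(int)
    hsv=cv2.cvtColor(im["pixels"],cv2.COLOR_BGR2HSV)
    g=(abs(hsv[...,0].astype(int)-65)<20)&(hsv[...,1]>120)&(abs(P[...,2])<.03)
    print(n,"mat",g.sum(),P[g].mean(0),(P[g].min(0)+P[g].max(0))/2, np.ptp(P[g],axis=0))
    near=(abs(P[...,0]-.525)<.12)&(abs(P[...,1]-.125)<.12)
    t=near&(hsv[...,0]>105)&(hsv[...,0]<130)&(hsv[...,1]>110)&(P[...,1]<.1)
    v,u=np.nonzero(t); print("tab px",t.sum(),u.mean(),v.mean(),"cloud",P[t].mean(0),P[t][:,2].min(),P[t][:,2].max())
    print("ray",w(im,(u.mean(),v.mean()),.07))
    s=near&(P[...,2]>.03)&(P[...,2]<.055)&~t&(hsv[...,2]>45)
    r=cv2.minAreaRect((P[s][:,:2]*1000).astype(np.float32)); print("rect mm",r)
    q=near&(P[...,2]>.052)&~t; print("catches"); 
    nl,lab,st,ce=cv2.connectedComponentsWithStats((near&(hsv[...,2]<45)).astype(np.uint8))
    for i in range(1,nl):
        if st[i,4]>8: print(st[i,4],ce[i],w(im,ce[i],.058),P[lab==i].mean(0))
    z=near&(P[...,2]>.01); print("tab area max z",np.sort(P[near][:,2])[-15:])
```

```text
top mat 915 [0.5397 0.2926 0.0021] [0.5397 0.2916 0.0027] [0.0905 0.0904 0.0169]
tab px 26 294.84615384615387 217.57692307692307 cloud [0.5082 0.0567 0.0769] 0.07208017869099992 0.08127212046062371
ray [0.5084 0.0566 0.07  ]
rect mm ((559.613037109375, 84.83303833007812), (120.14995574951172, 222.31289672851562), 38.015869140625)
catches
35 [276. 190.] [0.5814 0.1041 0.058 ] [0.5813 0.1041 0.0592]
35 [245.1143 214.2   ] [0.5198 0.1852 0.058 ] [0.5197 0.1851 0.0594]
tab area max z [1.3402 1.3402 1.3402 1.3402 1.3402 1.3402 1.3402 1.3402 1.3402 1.3402
 1.3402 1.3402 1.3402 1.3402 1.3402]
scene mat 290 [0.5375 0.29   0.0013] [0.536  0.2892 0.0013] [0.0854 0.0828 0.0093]<stdin>:10: RuntimeWarning: Mean of empty slice.
  ret = ret.dtype.type(ret / rcount)
  ret = um.true_divide(
Traceback (most recent call last):
ValueError: zero-size array to reduction operation minimum which has no identity
```

Run:
```python
from h import *
im=dict(np.load("top0.npz")); P=cloud(im).reshape(-1,3); P=P[im["range_z"].ravel()>0]
im2=dict(np.load("scene0.npz")); Q=cloud(im2).reshape(-1,3)[im2["range_z"].ravel()>0]
for nm,A in(("top",P),("scene",Q)):
    print(nm,"max height cm; rows x .25..0.75 step .05; cols y from .4 to -.65 step -.05")
    for x in np.arange(.25,.8,.05):
        print("%.2f"%x,*["%3d"%(100*np.max(A[(abs(A[:,0]-x)<.025)&(abs(A[:,1]-y)<.025)][:,2],initial=-.01)) for y in np.arange(.4,-.66,-.05)])
```

```text
top max height cm; rows x .25..0.75 step .05; cols y from .4 to -.65 step -.05
0.25  -1  -1  -1  -1  -1  -1  -1  -1  -1  73  73  72  67  68  67  -1  -1  -1  -1  -1  -1  -1
0.30  -1  -1  -1  -1  -1  -1  -1  -1  -1  70  72  -1  -1  64  64  58  -1  -1  -1  -1  -1  -1
0.35   0   0   0   0   0   0   0   0   0   0   0   0   0   0   0   0   0   0   0   0   0   0
0.40   0   0   0   1   1   0   0   0   1   3   4   3   4   3  36  37  37  36   0   0   0   0
0.45   0   0   0   0   0   5   5   0   1   2   3   3   4   3  38  38  39  38  -1  -1  -1  -1
0.50   0   0   0   0   6   5   5   8   1   1   1   2   3  36  38  38  38  38  -1  -1  -1  -1
0.55   0   0   1   0   6   5   6   5   2   2   2   3   2  35  38  38  38  38  -1  -1  -1  -1
0.60   0   0   0   0   0   5   6   0   3   3  63   3   3  36  38  38  38  38  -1  -1  -1  -1
0.65  62  62  62  62  62  62  78  78  78  78  78  65  65  65  64  61  38  38  -1  -1  -1  -1
0.70  83  86  86  62  62  62  78  78  78  78  78  65  65  65  64  38  39  38  -1  -1  -1  -1
0.75  23  -1  81  62  62  62  78  78  78  78  77  65  65  65  64  -1  -1  -1  -1  -1  -1  -
[... 405 characters left out ...]
3   3   3   3   3  36  37  37  57  56   0   0   0
0.45  -1   0   0   0   0   4   4   0   1   1   3   3   3   3  38  38  38  56  38   1   1   0
0.50  -1   0   0   0   6   5   4   7   1   1   1   1   3   0  38  38  38  38  38   1   7   7
0.55   0   0   0   0   4   5   5   0   2   2   2   2   2   0  38  38  38  38  38   1   1   0
0.60   4   0   0   0  -1   4   6   0   2   2  62  62   3   0  38  38  38  38  38   0   0   0
0.65  12  59  59   8   8   8   8   0   3  61  62  62  62  63  63  63  61  61  61   5   5   0
0.70  13  30  31   9   9   8   8   8   3   3   3   4   3  -1  63  63  63  63  63   4   5   0
0.75  -1  31  31  14  14  15   8   0   4   4   4   4   4  -1  38  62  62  63  63  -1   0  -1
```

Run:
```python
from h import *
for n in("top","scene"):
    im=dict(np.load(n+"0.npz")); A=cloud(im).reshape(-1,3)[im["range_z"].ravel()>0]
    B=A[(A[:,2]>.06)&(A[:,2]<.40)&(A[:,0]>.33)&(A[:,0]<.6)&(A[:,1]<-.1)&(A[:,1]>-.56)]
    print(n,np.percentile(B[:,0],[0,.5,2,5]),np.percentile(B[:,1],[0,1,50,99,100]))
```

```text
top [0.41860918 0.42021665 0.42466235 0.43205259] [-0.45813777 -0.44620773 -0.3273914  -0.27436539 -0.27268831]
scene [0.4140568  0.4171381  0.41869133 0.42079304] [-0.50889931 -0.50708386 -0.38961022 -0.28328694 -0.27553415]
```

Emit:
jog_arm --steps '[[[0,0,-0.1],[0,0,10],1],[[0,0,-0.1],[-3,40,10],1],[[0,0,-0.1],[-3,40,10],1],[[0,0,-0.1],[-3,40,10],1],[[0,0,-0.1],[0,40,10],1],[[0,0,-0.1],[0,40,0],1]]'

```text
time: 1.1
eef_pos: [0.25, -0.3682, 0.2466]
tool_rot: [[0.177, 0.984, 0.003], [0.984, -0.177, -0.002], [-0.002, 0.003, -1.0]]
contact_force: [1.2, 1.0, 0.2]
grip_width: 1.002
```

Emit:
jog_arm --steps '[[[0,0,0],[0,35,0],1],[[0,0,0],[0,35,0],1],[[0,0,0],[0,38,0],1],[[0,0,0],[18,30,0],1],[[0,0,0],[18,30,0],1],[[0,0,0],[18,30,0],1],[[0,0,0],[18,30,0],1],[[0,0,0.1],[18,30,0],1],[[0,0,0.1],[20,30,0],1],[[0,0,0.1],[20,20,0],1],[[0,0,0.1],[20,20,0],1],[[0,0,0.1],[20,20,0],0.5],[[0,0,0.1],[20,20,0],0],[[0,0,0.1],[20,20,0],0],[[0,0,0.1],[20,20,0],0],[[0,0,0.1],[10,10,0],0],[[0,0,0.1],[0,0,0],0],[[0,0,0.1],[0,0,0],0],[[0,0,0.1],[0,0,0],0],[[0,0,0.1],[0,0,0],0]]'

```text
time: 3.1
eef_pos: [0.4897, 0.0492, 0.2451]
tool_rot: [[-0.905, 0.426, 0.0], [0.426, 0.905, 0.0], [-0.0, 0.0, -1.0]]
contact_force: [0.4, 0.2, 0.2]
grip_width: 0.503
```

Emit:
jog_arm --steps '[[[0,0,0.08],[8,3,0],0],[[0,0,0.082],[9,4,-20],0],[[0,0,0],[0,0,-40],0],[[0,0,0],[0,0,-40],0],[[0,0,0],[0,0,-25],0],[[0,0,0],[0,0,0],0],[[0,0,0],[0,0,0],0]]'

```text
time: 3.8
eef_pos: [0.5075, 0.0562, 0.1208]
tool_rot: [[-0.961, 0.278, 0.001], [0.278, 0.961, -0.0], [-0.001, -0.0, -1.0]]
contact_force: [0.8, 0.1, -0.6]
grip_width: 0.503
```

Run:
```python
from h import *
s=env.state(); print(s["eef_pos"],s["tool_rot"],s["contact_force"])
for n,(r0,c0) in(("scene",(150,190)),("top",(140,200))):
    im=env.get_image(n); cv2.imwrite(f"pics/{n}1.png",cv2.resize(im["pixels"][r0:r0+140,c0:c0+180],None,fx=4,fy=4,interpolation=2))
    K=np.array(im["intrinsics"]);R=np.array(im["attitude"]);o=np.array(im["origin"])
    for p in (s["eef_pos"],[.507,.056,.078]):
        q=K@(R.T@(np.array(p)-o)); print(n,(q[:2]/q[2]-[c0,r0])*4)
```

```text
[0.50745252 0.05615176 0.12082613] [[-9.60659442e-01  2.77727517e-01  9.29164048e-04]
 [ 2.77727262e-01  9.60659883e-01 -3.95404826e-04]
 [-1.00242543e-03 -1.21795192e-04 -9.99999490e-01]] [ 0.75467902  0.14409146 -0.56115769]
scene [312.30936781 219.50586625]
scene [313.22674948 275.6354576 ]
top [381.43170712 308.82760695]
top [380.57165284 312.04221204]
```

View pics/scene1.png

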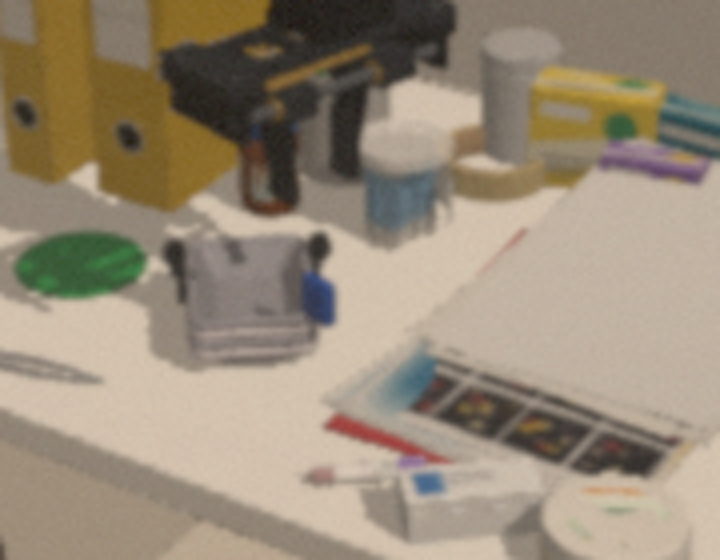

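View pics/top1.png

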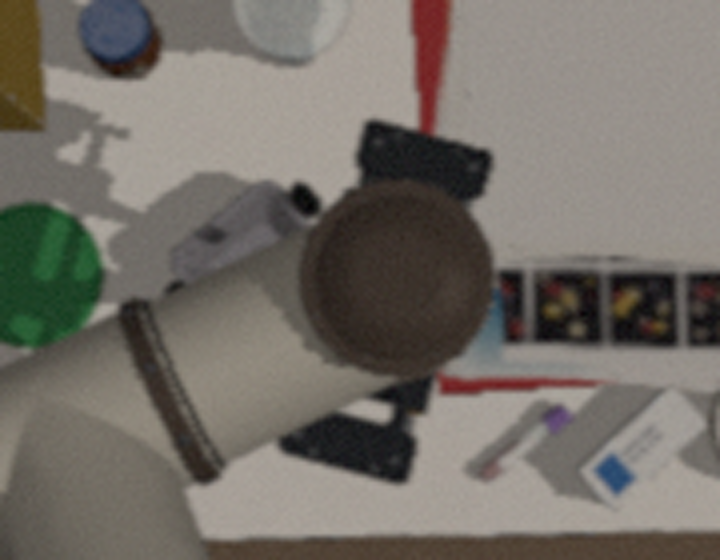

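Emit:
jog_arm --steps '[[[0,0,0],[0,0,-20],0],[[0,0,0],[0,0,-20],0],[[0,0,0],[0,0,-15],0],[[0,0,0],[0,0,-13],0],[[0,0,0],[0,0,0],0],[[0,0,0],[0,0,0],-0.3],[[0,0,0],[0,0,0],-0.4],[[0,0,0],[0,0,0],-0.5],[[0,0,0],[0,0,0],-0.6],[[0,0,0],[0,0,0],-0.65],[[0,0,0],[0,0,0],-0.65]]'

```text
time: 5.0
eef_pos: [0.5068, 0.0561, 0.0522]
tool_rot: [[-0.961, 0.278, 0.0], [0.278, 0.961, 0.0], [-0.0, 0.0, -1.0]]
contact_force: [0.3, 0.5, -0.5]
grip_width: 0.188
```

Run:
```python
from h import *
s=env.state(); print(s["eef_pos"],s["contact_force"],s["ft_torque"])
im=env.get_image("scene"); cv2.imwrite("pics/scene2.png",cv2.resize(im["pixels"][170:280,210:320],None,fx=5,fy=5,interpolation=2))
```

```text
[0.50680027 0.05609569 0.05219949] [ 0.32052725  0.49526661 -0.49780459] [ 0.06907356  0.04485516 -0.03238758]
```

View pics/scene2.png

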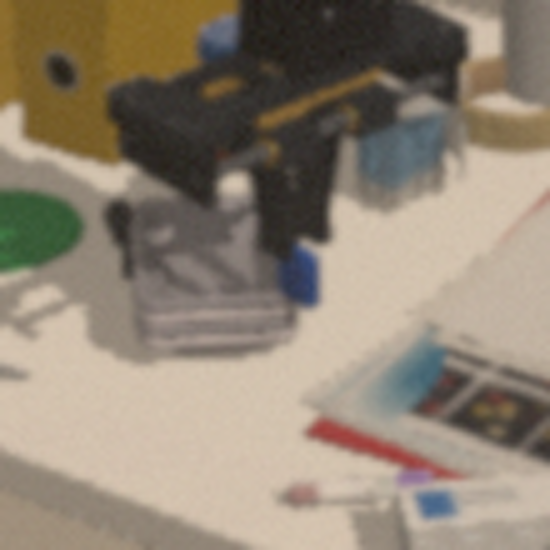

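Run:
```python
from h import *
s=env.state()
im=env.get_image("scene"); img=cv2.resize(im["pixels"][190:240,240:300],None,fx=12,fy=12,interpolation=2)
K=np.array(im["intrinsics"]);R=np.array(im["attitude"]);o=np.array(im["origin"])
def pr(p): q=K@(R.T@(np.array(p)-o)); return (q[:2]/q[2]-[240,190]+.5)*12-.5
a=s["tool_rot"][:,0];t=s["eef_pos"]
for nm,p in dict(tcp=t,a=t+a*.008,b=t-a*.008,grasp=t+[0,0,.019]).items():
    q=pr(p);print(nm,q); cv2.circle(img,tuple(int(v) for v in q),4,(0,0,255),-1)
c=np.array([.507,.056,0]); d=np.array([.274,.962,0])
for z in(.048,.078):
    for l in(-.014,.014):
        q=pr(c+d*l+[0,0,z]); cv2.circle(img,tuple(int(v) for v in q),4,(0,255,0),-1)
cv2.imwrite("pics/scene3.png",img)
P=cloud(im); 
m=(abs(P[...,0]-.507)<.06)&(abs(P[...,1]-.056)<.06)&(P[...,2]>.03)&(P[...,2]<.12)&(im["pixels"].max(-1)<50)
print(np.percentile(P[m],[0,2,10,50],axis=0))
```

```text
tcp [346.21263853 451.54302662]
a [319.19225055 463.91901772]
b [373.05855297 439.24694862]
grasp [344.77718362 379.23219602]
[[0.48160973 0.04279798 0.08629761]
 [0.48312115 0.04350085 0.08720491]
 [0.48605772 0.04789244 0.09126009]
 [0.49099845 0.05364871 0.1049594 ]]
```

View pics/scene3.png

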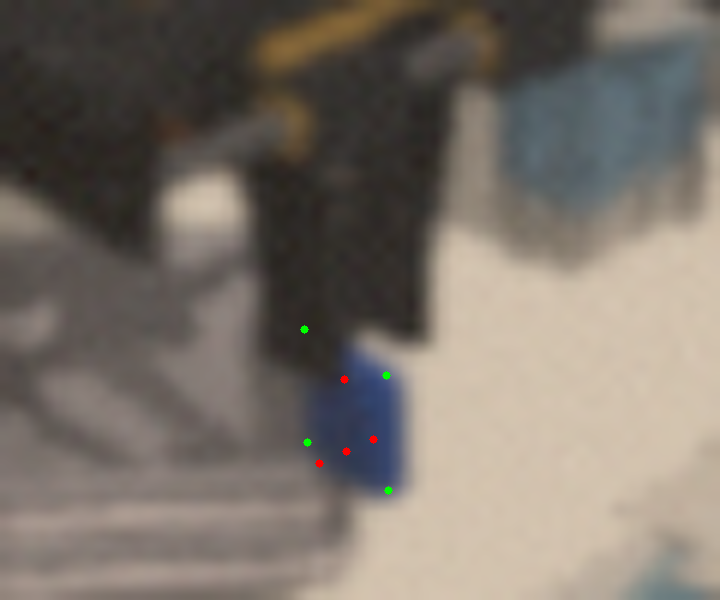

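Run:
```python
from h import *
im=env.get_image("scene"); P=cloud(im)
for v in range(210,238,1):
    print(v,*["%d,%d,%d|%s"%(*(1000*P[v,u]),im["pixels"][v,u].max()) for u in (264,267,270,273,275)])
```

```text
210 483,53,117|44 492,49,114|51 513,54,103|52 515,46,104|51 518,41,103|88
211 482,52,114|48 489,47,113|44 515,55,98|52 511,43,103|55 520,42,99|97
212 486,55,109|46 494,51,106|50 516,56,94|48 513,44,99|54 516,40,99|101
213 487,55,105|45 492,49,105|50 518,58,89|50 514,45,96|55 517,41,95|100
214 490,58,100|43 488,47,105|51 515,56,88|45 516,47,91|53 519,42,91|103
215 490,58,97|46 491,49,99|51 515,55,86|45 518,48,86|51 517,40,89|104
216 488,56,96|53 490,49,97|50 512,54,84|58 510,43,89|52 516,40,87|107
217 491,59,90|46 489,48,94|51 515,55,79|93 511,43,85|56 517,41,82|107
218 491,59,87|49 488,47,92|45 624,128,0|132 512,44,81|94 518,41,79|134
219 489,58,85|47 491,50,87|51 512,54,75|128 622,117,0|152 625,111,1|186
220 488,57,83|59 489,48,85|52 504,49,77|122 619,114,0|169 622,109,0|206
221 544,95,40|78 490,48,82|51 501,47,76|112 617,113,-2|147 620,108,-2|206
222 538,91,41|89 502,57,69|68 503,48,72|104 507,41,72|142 613,104,0|205
223 537,91,38|89 505,59,65|83 506,50,67|103 506,40,70|130 612,103,-3|205
224 534,89,37|93 508,61,59|83 501,47,67|94 510,43,64|129 605,99,-1|207
225 527,84,39|90 502,57
[... 207 characters left out ...]
6,60,48|82 502,47,54|88 507,41,53|130 588,88,-3|204
229 503,68,44|129 502,58,47|83 498,45,54|88 506,40,51|128 577,80,1|207
230 499,65,43|124 505,60,42|99 499,45,50|97 507,41,47|133 575,79,0|205
231 501,67,39|129 508,61,37|113 569,92,-4|133 570,83,-2|175 570,76,0|207
232 501,67,35|150 507,61,34|121 556,84,0|175 560,76,1|202 571,77,-4|211
233 500,66,33|137 507,61,31|108 553,82,0|190 561,77,-2|209 560,70,0|209
234 502,68,28|135 507,61,28|116 548,79,0|192 555,73,-1|209 556,67,0|212
235 495,63,30|132 503,58,28|136 548,78,-2|198 549,69,0|212 554,66,-2|210
236 500,66,23|146 509,63,19|163 537,71,2|202 542,65,1|208 550,63,-2|211
237 497,65,22|156 504,60,20|168 540,73,-3|206 540,63,0|213 545,60,-1|211
```

Emit:
jog_arm --steps '[[[0,0,0],[0,0,0],-0.3],[[0,0,0],[0,0,0],-0.3],[[0,0,0],[0,0,-4],-0.3],[[0,0,0],[0,0,-4],-0.3],[[0,0,0],[0,0,0],-0.3]]'

```text
time: 5.65
eef_pos: [0.5061, 0.0559, 0.0432]
tool_rot: [[-0.96, 0.278, -0.002], [0.278, 0.96, -0.001], [0.001, -0.001, -1.0]]
contact_force: [-0.0, -0.6, -1.0]
grip_width: 0.349
```

Emit:
jog_arm --steps '[[[0,0,0],[0,0,-4],-0.3],[[0,0,0],[0,0,-4],-0.3],[[0,0,0],[0,0,0],-0.3]]'

```text
time: 5.95
eef_pos: [0.5062, 0.0559, 0.0353]
tool_rot: [[-0.96, 0.279, -0.001], [0.279, 0.96, -0.0], [0.001, -0.001, -1.0]]
contact_force: [-0.4, 0.6, 1.2]
grip_width: 0.352
```

```bash
cat > look.py <<'E'
from h import *
import sys
s=env.state(); print(s["time"],s["eef_pos"],s["contact_force"],s["grip_width"])
im=env.get_image("scene"); cv2.imwrite(sys.argv[1],cv2.resize(im["pixels"][190:240,240:300],None,fx=12,fy=12,interpolation=2))
P=cloud(im)
m=(abs(P[...,0]-.507)<.06)&(abs(P[...,1]-.056)<.06)&(P[...,2]>.03)&(P[...,2]<.12)&(im["pixels"].max(-1)<56)
print(np.percentile(P[m],[0,2,10,50],axis=0))
E
python3 look.py pics/s4.png
```

```text
5.95 [0.50620773 0.05590993 0.035319  ] [-0.35593081  0.5934106   1.2188905 ] 0.35218098615970495
[[0.47165931 0.03710261 0.06418408]
 [0.47491264 0.03819095 0.06940451]
 [0.47762504 0.04125111 0.07440422]
 [0.48908338 0.05264736 0.09712458]]
```

View pics/s4.png

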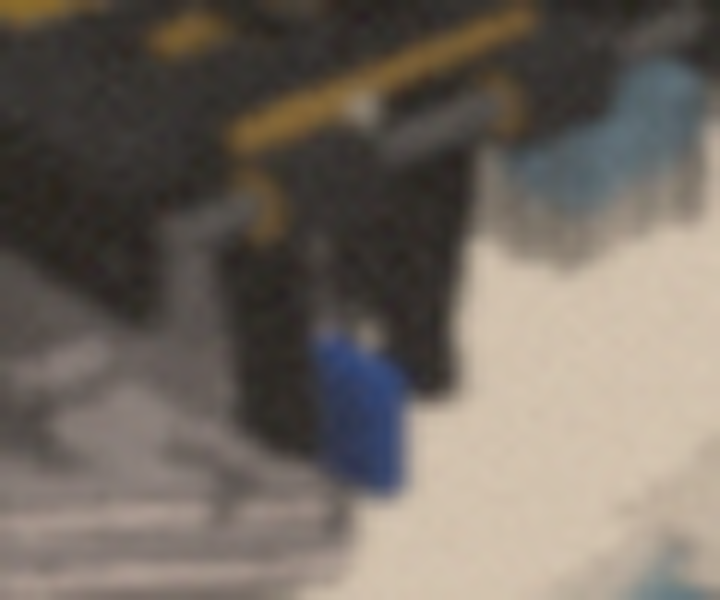

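Emit:
jog_arm --steps '[[[0,0,0],[0,0,-3],-0.3],[[0,0,0],[0,0,-3],-0.3],[[0,0,0],[0,0,-2],-0.3],[[0,0,0],[0,0,0],-0.3]]'

```text
time: 6.4
eef_pos: [0.5065, 0.056, 0.0277]
tool_rot: [[-0.96, 0.278, -0.001], [0.278, 0.96, -0.0], [0.001, -0.001, -1.0]]
contact_force: [-0.3, -0.3, 0.4]
grip_width: 0.35
```

Emit:
jog_arm --steps '[[[0,0,0],[0,0,0],-0.6],[[0,0,0],[0,0,0],-0.65],[[0,0,0],[0,0,0],-0.7],[[0,0,0],[0,0,0],-0.75],[[0,0,0],[0,0,0],-0.8],[[0,0,0],[0,0,0],-0.8]]'

```text
time: 7.0
eef_pos: [0.5069, 0.0561, 0.0282]
tool_rot: [[-0.96, 0.278, 0.0], [0.278, 0.96, 0.0], [-0.0, 0.0, -1.0]]
contact_force: [-0.1, -0.4, 0.1]
grip_width: 0.113
```

```bash
python3 look.py pics/s5.png
```

```text
7.0 [0.50689919 0.05612699 0.02815854] [-0.0612615  -0.38587674  0.12397613] 0.11291245049049514
[[0.48190093 0.04010014 0.05782882]
 [0.4841906  0.041063   0.05967468]
 [0.4878241  0.04414294 0.06793175]
 [0.49424107 0.05088163 0.09122829]]
```

View pics/s5.png

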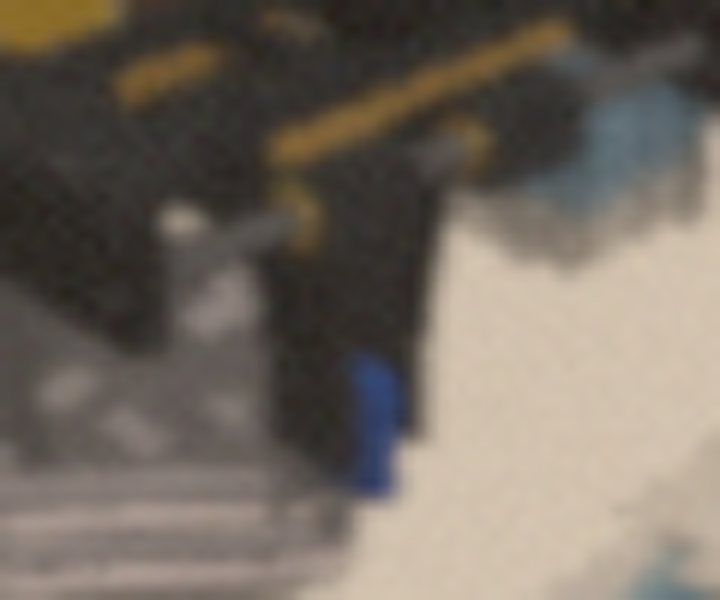

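Emit:
jog_arm --steps '[[[0,0,0],[0,0,0],-1],[[0,0,0],[0,0,0],-1],[[0,0,0],[0,0,0],-1]]'

```text
time: 7.35
eef_pos: [0.5069, 0.0561, 0.0282]
tool_rot: [[-0.961, 0.278, 0.0], [0.278, 0.961, 0.0], [-0.0, 0.0, -1.0]]
contact_force: [0.4, -0.3, 1.1]
grip_width: 0.114
```

Emit:
jog_arm --steps '[[[-0.0252,0.0072,0],[-0.1,-0.2,3.7],-1],[[-0.0252,0.0072,0],[-0.1,-0.2,3.7],-1],[[0,0,0],[0,0,0],-1]]'

```text
time: 7.65
eef_pos: [0.5061, 0.0557, 0.0353]
tool_rot: [[-0.961, 0.277, -0.015], [0.277, 0.959, -0.051], [0.001, -0.053, -0.999]]
contact_force: [-0.3, -1.3, -0.9]
grip_width: 0.113
```

Emit:
jog_arm --steps '[[[-0.0252,0.0072,0],[0,0,3.7],-1],[[-0.0252,0.0072,0],[0,0,3.7],-1],[[0,0,0],[0,0,0],-1],[[0,0,0],[0,0,0],-1]]'

```text
time: 8.05
eef_pos: [0.5063, 0.0555, 0.0428]
tool_rot: [[-0.961, 0.277, -0.029], [0.278, 0.955, -0.101], [0.0, -0.105, -0.995]]
contact_force: [0.3, -1.8, 0.4]
grip_width: 0.113
```

```bash
python3 look.py pics/s6.png
```

```text
8.05 [0.50627415 0.05551095 0.04275487] [ 0.28632048 -1.77440924  0.40552607] 0.11302284466195418
[[0.48555108 0.0468901  0.07295849]
 [0.48711746 0.04874275 0.07371473]
 [0.48944607 0.05064989 0.08206817]
 [0.49656561 0.05644542 0.10453596]]
```

View pics/s6.png

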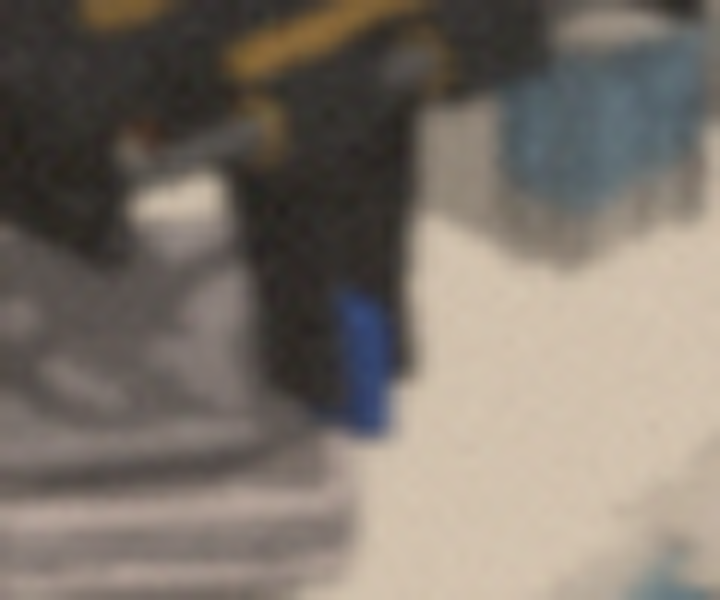

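Emit:
jog_arm --steps '[[[-0.0252,0.0072,0],[0,-0.2,3.7],-1],[[-0.0252,0.0072,0],[0,0,3.7],-1],[[0,0,0],[0,0,0],-1]]'

```text
time: 8.4
eef_pos: [0.5066, 0.0557, 0.0505]
tool_rot: [[-0.961, 0.273, -0.043], [0.277, 0.949, -0.152], [-0.0, -0.158, -0.987]]
contact_force: [0.0, -2.0, 0.3]
grip_width: 0.113
```

Emit:
jog_arm --steps '[[[-0.0252,0.0072,0],[0.1,0.2,3.7],-1],[[-0.0252,0.0072,0],[0.1,0.3,3.6],-1],[[0,0,0],[0,0,0],-1]]'

```text
time: 8.7
eef_pos: [0.5073, 0.0564, 0.058]
tool_rot: [[-0.961, 0.271, -0.057], [0.277, 0.939, -0.202], [-0.001, -0.21, -0.978]]
contact_force: [1.0, -2.4, 0.6]
grip_width: 0.111
```

Emit:
jog_arm --steps '[[[-0.0252,0.0072,0],[0.1,0.4,3.6],-1],[[-0.0252,0.0072,0],[0.1,0.5,3.6],-1],[[0,0,0],[0,0,0],-1],[[0,0,0],[0,0,0],-1]]'

```text
time: 9.1
eef_pos: [0.5072, 0.0571, 0.0648]
tool_rot: [[-0.961, 0.269, -0.071], [0.278, 0.928, -0.249], [-0.001, -0.259, -0.966]]
contact_force: [0.9, -2.3, 0.6]
grip_width: 0.112
```

```bash
cat > look2.py <<'E'
from h import *
import sys
s=env.state(); print(s["time"],s["eef_pos"],s["contact_force"],s["ft_torque"],s["grip_width"])
for n,(r,c) in(("scene",(165,190)),("top",(150,180))):
    im=env.get_image(n); cv2.imwrite(f"pics/{n}_{sys.argv[1]}.png",cv2.resize(im["pixels"][r:r+90,c:c+120],None,fx=6,fy=6,interpolation=2))
E
python3 look2.py 7
```

```text
9.1 [0.50716713 0.05711481 0.06481685] [ 0.94129379 -2.27365073  0.62168922] [-0.0060882  -0.56671079 -0.01091465] 0.11169260341852898
```

View pics/scene_7.png

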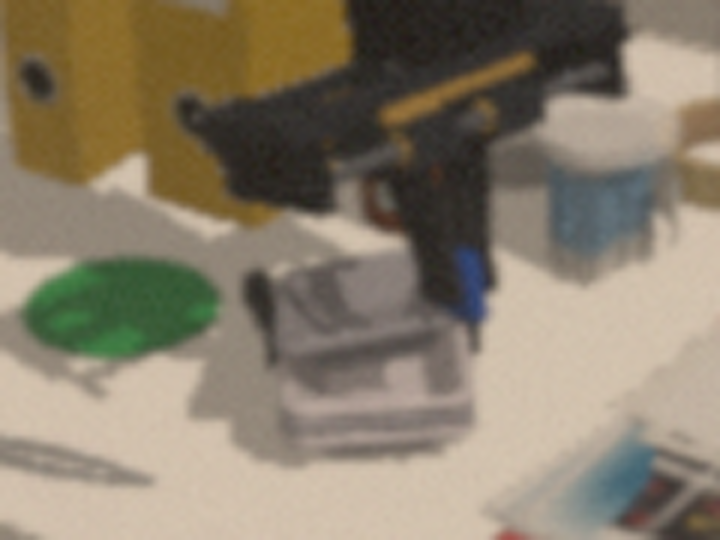

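Emit:
jog_arm --steps '[[[-0.0252,0.0072,0],[-0.2,-0.5,3.6],-1],[[-0.0252,0.0072,0],[0,0,3.6],-1],[[0,0,0],[0,0,0],-1],[[0,0,0],[0,0,1],-1],[[0,0,0],[0,0,1],-1],[[0,0,0],[0,0,0],-1]]'

```text
time: 9.8
eef_pos: [0.5061, 0.0562, 0.0737]
tool_rot: [[-0.961, 0.264, -0.086], [0.278, 0.913, -0.298], [-0.0, -0.31, -0.951]]
contact_force: [0.2, -1.2, -1.3]
grip_width: 0.111
```

```bash
python3 look2.py 8
```

```text
9.8 [0.50611218 0.05624505 0.07374213] [ 0.22001252 -1.19702661 -1.29326625] [ 0.61110285 -0.25814073  0.01787677] 0.11115738074114696
```

View pics/scene_8.png

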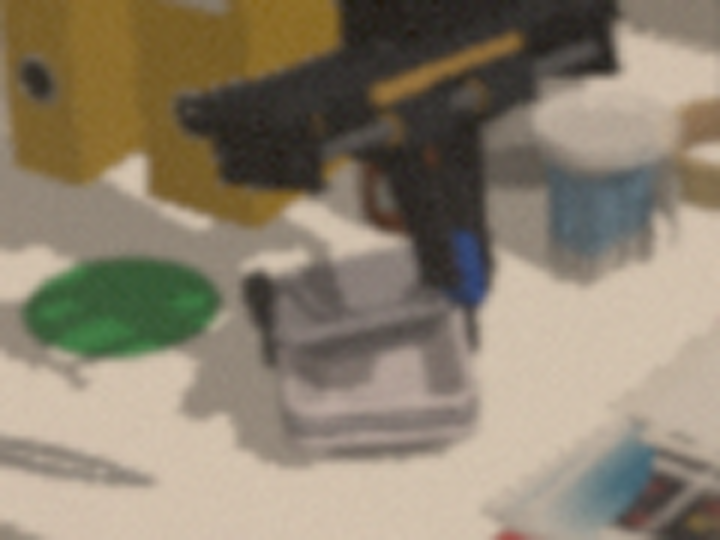

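View pics/top_8.png

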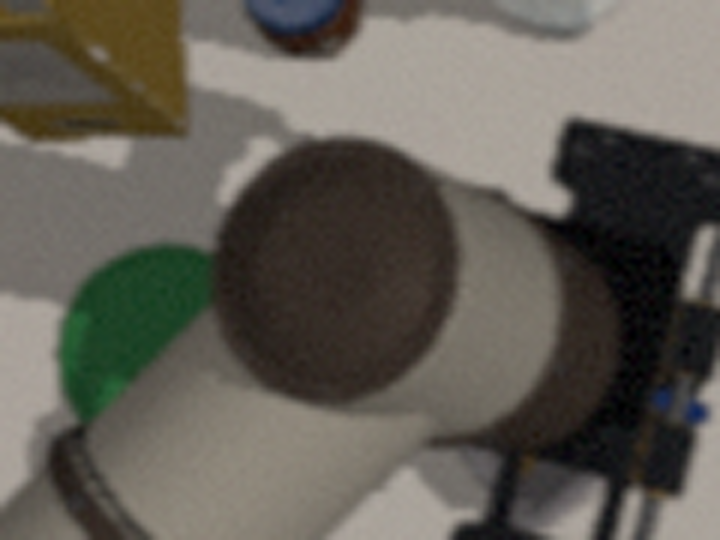

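Emit:
jog_arm --steps '[[[0,0,0],[0,0,1.5],-1],[[0,0,0],[0,0,1.5],-1],[[0,0,0],[0,0,1.5],-1],[[0,0,0],[0,0,0],-1]]'

```text
time: 10.3
eef_pos: [0.5069, 0.0565, 0.0787]
tool_rot: [[-0.961, 0.265, -0.085], [0.278, 0.913, -0.297], [-0.001, -0.309, -0.951]]
contact_force: [0.6, 0.4, 0.3]
grip_width: 0.114
```

Emit:
jog_arm --steps '[[[0,0,0],[0,0,2],-1],[[0,0,0],[0,0,2],-1],[[0,0,0],[0,0,2],-1],[[0,0,0],[0,0,2],-1],[[0,0,0],[0,0,0],-1],[[0,0,0],[0,0,0],-1]]'

```text
time: 10.9
eef_pos: [0.5067, 0.0564, 0.0865]
tool_rot: [[-0.961, 0.265, -0.085], [0.278, 0.913, -0.297], [-0.001, -0.309, -0.951]]
contact_force: [-0.1, -0.6, -0.4]
grip_width: 0.108
```

```bash
python3 look2.py 9
```

```text
10.9 [0.50673873 0.05642993 0.08650423] [-0.07895331 -0.58083364 -0.39266234] [ 0.61275158 -0.13456357  0.01248649] 0.10772524110279677
```

View pics/scene_9.png

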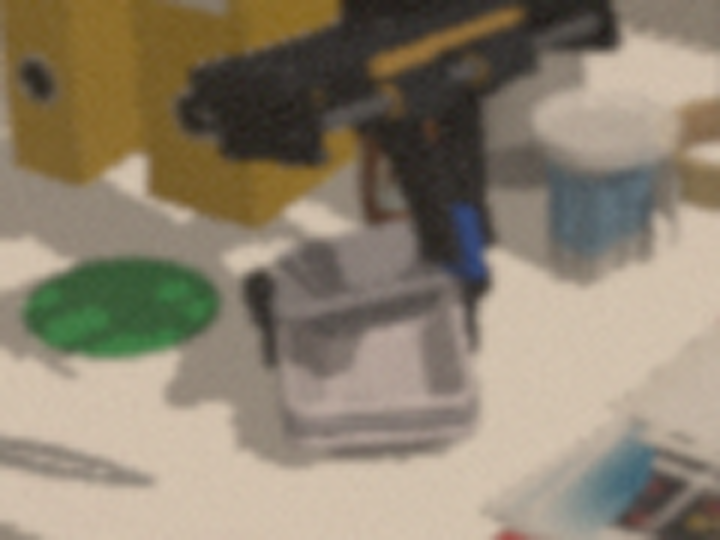

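Emit:
jog_arm --steps '[[[0,0,0],[0,0,4],-1],[[0,0,0],[0,0,5],-1],[[0,0,0],[0,0,6],-1],[[0,0,0],[0,0,8],-1],[[0,0,0],[0,0,8],-1],[[0,0,0],[0,0,8],-1],[[0,0,0],[0,0,8],-1],[[0,0,0],[0,0,8],-1],[[0,0,0],[0,0,8],-1],[[0,0,0],[0,0,8],-1],[[0,0,0],[0,0,8],-1],[[0,0,0],[0,0,8],-1],[[0,0,0],[0,0,5],-1],[[0,0,0],[0,0,0],-1],[[0,0,0],[0,0,0],-1]]'

```text
time: 12.5
eef_pos: [0.5065, 0.0564, 0.1783]
tool_rot: [[-0.961, 0.265, -0.085], [0.278, 0.913, -0.297], [-0.001, -0.309, -0.951]]
contact_force: [-0.0, 0.3, -2.0]
grip_width: 0.114
```

```bash
sed -i 's/165,190/120,170/;s/90,c:c+120/110,c:c+130/' look2.py; sed -i 's/r:r+90/r:r+110/' look2.py; python3 look2.py 10
```

```text
12.5 [0.50654787 0.05638023 0.17827982] [-0.04880226  0.28788943 -2.00094714] [ 0.65595153 -0.08671453 -0.0146114 ] 0.1138680230464051
```

View pics/scene_10.png

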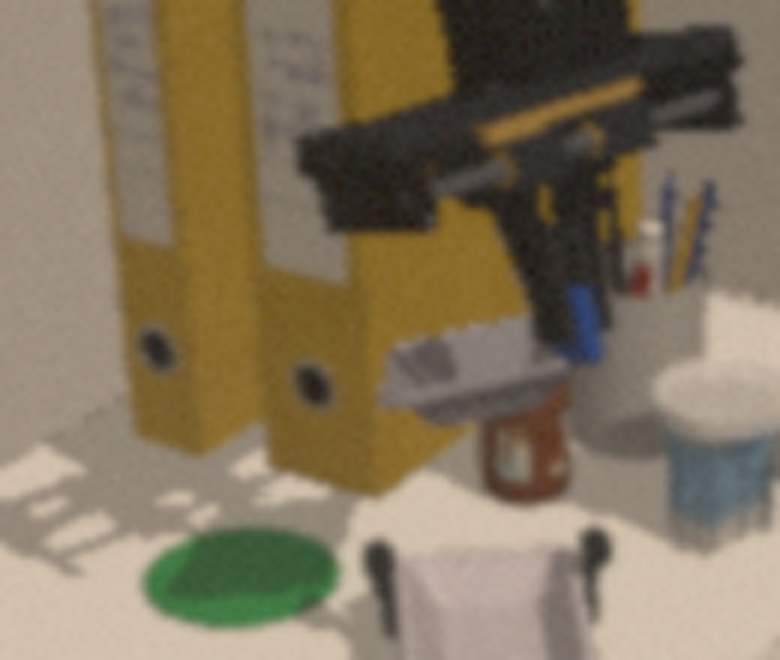

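Emit:
jog_arm --steps '[[[0.03,-0.0086,0],[0,0,0],-1],[[0.03,-0.0086,0],[0,0,0],-1],[[0.03,-0.0086,0],[0,0,0],-1],[[0.03,-0.0086,0],[0,0,0],-1],[[0.03,-0.0086,0],[0,0,0],-1],[[0.03,-0.0086,0],[0,0,0],-1],[[0.03,-0.0086,0],[0,0,0],-1],[[0.03,-0.0086,0],[0,0,0],-1],[[0.03,-0.0086,0],[0,0,0],-1],[[0.03,-0.0086,0],[0,0,0],-1],[[0,0,0],[0,0,0],-1],[[0,0,0],[0,0,0],-1]]'

```text
time: 13.8
eef_pos: [0.5068, 0.0562, 0.1786]
tool_rot: [[-0.96, 0.279, -0.0], [0.279, 0.96, -0.002], [-0.001, -0.002, -1.0]]
contact_force: [-0.5, 0.8, -0.8]
grip_width: 0.113
```

Emit:
jog_arm --steps '[[[0,0,0],[0,5,0],-1],[[0,0,0],[1,10,-1],-1],[[0,0,0],[1,15,-2],-1],[[0,0,0],[1,15,-2],-1],[[0,0,0],[1,15,-2],-1],[[0,0,0],[1,15,-2],-1],[[0,0,0],[1,15,-2],-1],[[0,0,0],[1,15,-2],-1],[[0,0,0],[1,15,-2],-1],[[0,0,0],[1,15,-2],-1],[[0,0,0],[1,12,-2],-1],[[0,0,0],[1,10,-2],-1],[[0,0,0],[1,5,-1],-1],[[0,0,0],[0.5,2.5,-1],-1],[[0,0,0],[0,0,0],-1],[[0,0,0],[0,0,0],-1],[[0,0,0],[0,0,0],-1]]'

```text
time: 15.5
eef_pos: [0.5193, 0.2205, 0.1556]
tool_rot: [[-0.96, 0.279, -0.0], [0.279, 0.96, -0.002], [-0.0, -0.002, -1.0]]
contact_force: [0.2, -0.7, -1.4]
grip_width: 0.115
```

```bash
python3 look2.py 11
python3 - <<'E'
from h import *
np.set_printoptions(precision=4,suppress=True)
im=env.get_image("scene"); P=cloud(im); np.savez("s11.npz",**{k:im[k] for k in("pixels","range_z","intrinsics","origin","attitude")})
hsv=cv2.cvtColor(im["pixels"],cv2.COLOR_BGR2HSV)
t=(hsv[...,0]>105)&(hsv[...,0]<130)&(hsv[...,1]>110)&(P[...,2]>.15)&(abs(P[...,1]-.22)<.06)&(abs(P[...,0]-.52)<.06)
if t.any(): print("tab",t.sum(),P[t].mean(0),P[t].min(0),P[t].max(0))
for n in("scene","top"):
    k=im if n=="scene" else env.get_image("top")
    for q in("top_tray","far_corner","tab","tray_stack"):
        for r in env.spot_point(k,q)[:2]: print(n,q,r["p"],w(k,r["position"],dict(top_tray=.147,far_corner=.163,tab=.187,tray_stack=0)[q]))
m=(P[...,2]>.11)&(P[...,2]<.18)&(abs(P[...,0]-.54)<.09)&(abs(P[...,1]-.29)<.09)&(hsv[...,1]<60)&(hsv[...,2]>70)
A=P[m]; print(m.sum(),np.percentile(A,[1,50,99],axis=0))
E
```

```text
15.5 [0.51926734 0.22047379 0.15562528] [ 0.18715808 -0.74315489 -1.41975183] [-0.05117696  0.08334264 -0.01167029] 0.11535353002709776
tab 27 [0.5146 0.2084 0.194 ] [0.5093 0.2048 0.1773] [0.5229 0.2124 0.2056]
scene top_tray 0.62 [0.5302 0.2771 0.147 ]
scene far_corner 0.94 [0.5678 0.3712 0.163 ]
scene far_corner 0.29 [ 0.4692 -0.0297  0.163 ]
scene tab 0.59 [0.5535 0.2306 0.187 ]
scene tray_stack 0.62 [0.5237 0.1256 0.    ]
top far_corner 0.59 [0.4125 0.2219 0.163 ]
top far_corner 0.45 [0.5538 0.3605 0.163 ]
top tab 0.27 [ 0.4267 -0.0202  0.187 ]
top tray_stack 0.72 [0.5287 0.1301 0.    ]
462 [[0.471  0.2193 0.1503]
 [0.5458 0.3084 0.1632]
 [0.589  0.3503 0.1764]]
```

View pics/scene_11.png

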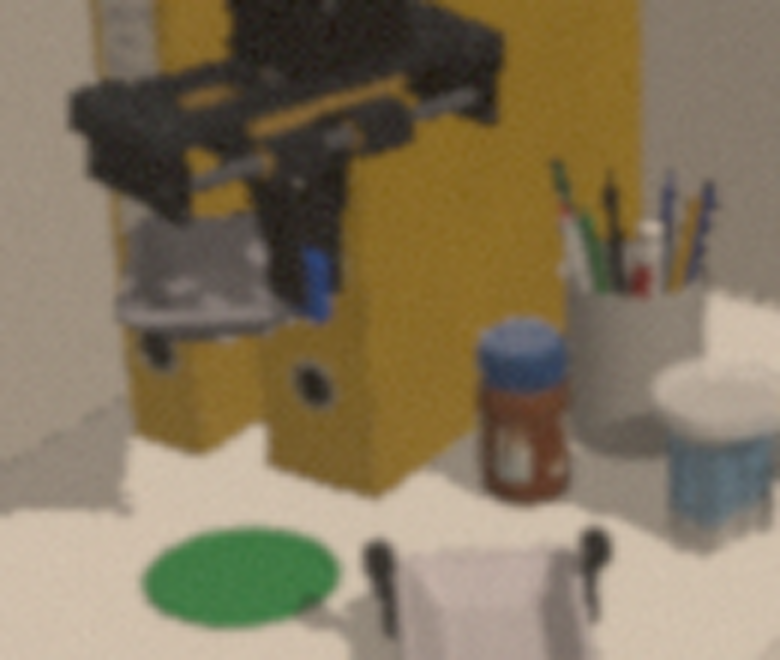

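View pics/top_11.png

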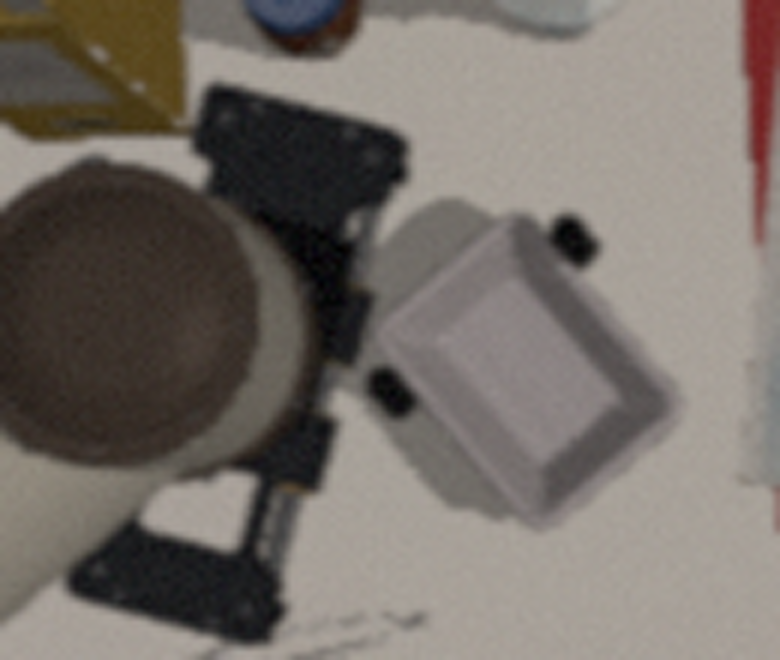

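Run:
```python
from h import *
np.set_printoptions(precision=4,suppress=True)
im=dict(np.load("s11.npz")); P=cloud(im)
for u in range(192,222,3):
    # cols of crop -> rows of rim: print z profile
    print(u,*["%d,%d,%d"%tuple(1000*P[v,u]) for v in range(156,177,2)])
t=env.get_image("top");T=cloud(t)
hsv=cv2.cvtColor(t["pixels"],cv2.COLOR_BGR2HSV);near=(abs(T[...,0]-.55)<.07)&(abs(T[...,1]-.145)<.07)&(T[...,2]<.1)
nl,lab,st,ce=cv2.connectedComponentsWithStats((near&(hsv[...,2]<45)).astype(np.uint8))
for i in range(1,nl):
    if st[i,4]>8: print(st[i,4],ce[i],w(t,ce[i],.058))
```

```text
192 629,422,133 544,344,175 538,340,172 526,329,173 516,321,172 506,312,172 497,304,172 491,300,169 470,281,176 469,281,170 626,428,63
195 560,347,175 559,347,169 552,341,166 546,337,163 539,330,161 528,321,162 516,311,162 507,304,161 477,276,174 475,275,169 624,413,67
198 427,215,254 563,339,169 564,340,163 562,339,157 555,333,155 545,325,154 539,320,151 529,312,151 480,268,175 476,265,171 492,280,155
201 430,207,255 573,336,166 567,331,163 570,334,155 562,328,153 554,321,151 543,312,151 534,304,151 488,264,173 489,266,166 498,274,154
204 577,327,173 575,326,168 576,327,161 571,324,157 566,320,153 557,312,152 548,305,151 537,296,151 487,252,176 500,265,161 504,269,152
207 584,321,172 580,318,168 577,316,163 572,313,159 571,313,153 561,305,152 551,296,152 543,290,151 500,253,171 505,258,161 510,263,152
210 587,312,173 586,312,167 583,311,162 582,310,156 579,308,151 568,299,151 553,286,154 545,281,152 502,244,172 512,253,160 671,392,53
213 505,231,222 507,233,215 506,233,209 588,304,155 583,300,152 573,292,151 562,283,151 551,275,151 504,235,173 517,246,159 633,346,80
216 498,215,228 500,217,221 500,217,215 504,221,207 506,224,199 504,222,195 506,225,187 544,257,158 508,227,174 640,340,86 636,337,82
219 510,214,224 507,212,219 511,217,211 506,212,208 511,217,199 505,213,196 503,212,192 501,211,186 511,219,174 638,326,90 636,325,85
30 [275.     189.7667] [0.5821 0.1067 0.058 ]
34 [244.7647 214.9412] [0.5179 0.1862 0.058 ]
```

```bash
python3 -c "
from h import *
s=env.state();print(s['time'],s['eef_pos'],s['grip_width']);print(env.sign_off())"
```

```text
16.15 [0.51923109 0.22089686 0.15544147] 0.1136933777518514
the job is handed in; nothing more can be done
None
```

I peeled the top tray off by its blue tab, lifted it free and moved it over the green mat. I handed the job in at 16.2 s with the tray still gripped and got no verdict back.

- **Peel:** I turned the tab corner up about the far corner in small steps to about 18°, then lifted. The pictures showed the tab corner about 14 mm up at 6° of turn, with the rest of the stack flat. Side force stayed at about 2.5 N or less.
- **End position:** The depth image showed the tray floor flat at 151 mm and the rim at 174 to 176 mm, so the tray is level with its underside about 15 cm up. The rim edges fit a tray centre within a few millimetres of the mat's centre.
- **Grip:** The fingers are shut on the tab at about 10 mm, the tab's thickness.
- **Rest of the stack:** The two catches appear to have shifted about 2 to 3 mm, which is near the calibration accuracy.
- **Bystanders:** The bottle, tub and forceps looked undisturbed in the pictures; I measured no bystander positions.

Two things disagreed:

- **Fingertip height:** The fingertips showed about 29 mm higher in the depth images than the reported TCP. I set the grip height by the camera instead.
- **Far corner spot:** The network's spots for the far corner were 7 to 19 mm off the position expected from the geometry. I relied on the depth fit.

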